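# Park the loaded tile crate and close its catch

## Robot

A 6-joint arm with a two-finger parallel gripper is mounted at the origin on a cart in front of the work surface, level with it; the furniture and walls round the work are solid. World frame = base frame: x ahead of the robot, y to its left, z up, the work surface at z = 0. Lengths are in m, angles in rad, forces in N, time in s.
With the tool pointing down it reaches from about 0.3 to 0.875 m from the base axis. Payload 6.4 kg.
Tool frame: the origin (TCP) lies midway between the tips of the shut fingers; the grasp point (between the pads) lies 19 mm behind it (ctrl.pinch_z is the distance from the TCP to the grasp point, in m); z points along the fingers, y is the line along which they close (so a half turn about z gives the same grasp; the last joint's range is limited). The gripper opens to 85 mm and grips with 20 to 120 N. Pads are 22 mm wide; open, the fingers measure 114 mm over their backs; the gripper's body (76 mm by 85 mm) begins 54 mm behind the grasp point. The pads swing forward as they close: fully open they stand 13 mm farther back than shut.
Start: joints at [1.086, 0.181, 1.607, -0, 1.354, -0.206], TCP at [0.158, 0.553, 0.231] pointing down, gripper open.
Joint ranges: [-2.99, 2.99], [-0.89, 2.07], [0.3, 2.58], [-1.14, 4.28], [0, 2.63], [-3.12, 3.12]. Speed limits (rad/s): [2.57, 2.57, 3.01, 3.14, 3.14, 3.14].

## Interface

Orientations are given as a unit quaternion [w, x, y, z].
In Python, from bench import ctrl gives the robot as it stands.
- The arm moves only by the tool apply_moves, never from a script. Its argument "moves" is a list of rows, each an object with "jaw": the opening, from 0 (shut) to 1 (fully open); "offset": the shift along the tool's x, y, z in mm, a list of three; "rot": the turn, a rotation vector about the tool's x, y, z in degrees, a list of three. In form: [{"jaw": jaw, "offset": [dx, dy, dz], "rot": [ax, ay, az]}, ...]. A call has exactly 5 rows; each row shifts and turns the commanded pose from where the row before left it, along the tool's axes as they then stand; what a row does not reach is not made up. A row lasts 1/8 s, in which the tool goes at most 62.5 mm and 10.7 degrees, less where a joint would pass 70% of its speed; a pose out of reach is approached as far as the arm can. A call is refused whole if a number of a shift passes 62.5 or a number of a turn 10.7, either way. A call with a gripper value outside its range is refused whole. The fingers move at their own pace and stop on an object; the grip force is fixed at half the most. Time passes only in rows, so rows that do not move let the fingers close, or fill a call up. It gives the time, the measured TCP pose, the force, the opening and the grip force at its end, in the units of the state.
- ctrl.get_obs(): the state, without advancing time (a new reading comes with each control period).
- ctrl.camera(name): name is "side" or "top" or "wrist"; returns (picture, depth): 384x512x3 uint8, red, green, blue; 384x512 float32, m along the optical axis (not along the pixel's ray), 0 where there is no reading.
- ctrl.camera_params(name): a dict with "K" (3x3 intrinsics, pixels), "cam_to_world" (4x4, takes a point from camera to world coordinates); the wrist camera has in their place "mount" (4x4, takes a point from camera to tool coordinates, whose origin is the TCP and whose axes are the flange's). Camera axes: x right, y down, z forward; pixel columns grow to the right and rows downward; lengths in m; the calibration is good to about 2 mm. The wrist camera is an equidistant fisheye: a pixel r from the principal point sees the ray r / f radians off the axis. A picture is of the moment at which its call begins: read the wrist's pose just before it. camera_params takes no time and is no camera call.
- ctrl.hand_in(): hands the job in; it is judged then, once.
Trained networks look in the newest picture that a camera, given by its name, has taken for a name from the list of things; names that differ only in an ending like _2 or _b are one class to them, and where a whole thing is asked for, a point or a joint stands for the part that bears it (a point fixed in the world has none). Each returns a list of dicts, best first, with "score" (0 to 1); they miss things now and then, are a little off and sometimes report something else, mostly with a low value. They report only what shows in the picture. A call takes as long as a camera call.
- ctrl.outline_of(camera, target): "region" (384x512 bool, what is visible of it) and "position" ([column, row] in pixels, amid what is visible of it).
The state is a dict: "time_s": time; "q": joint angles; "dq": joint speeds; "joint_efforts": joint torques, N m; "eef_pos": TCP position; "eef_rot": TCP orientation; "wrist_force": force on the tool from outside, world axes, zero at the start; "torque": the same for the moment, N m; "opening": opening from 0.0 (shut) to 1.0 (fully open); "grasp_force": force on a finger pad.
Only numpy, scipy, OpenCV 4.12 (cv2) and the standard library are available. Lean on these libraries where they do the work, as an engineer would, in place of code of your own. Each camera call takes 0.05 s, during which the arm holds its last target. There are 200 camera calls.

## Task

Slide the tall loaded tile crate straight back into its bay of low wooden battens until it stands fully home against the back stop; push it low at its foot board so that it slides upright instead of tipping. Then swing the wooden catch bar fully across the front of the crate to lock it in. Only push with the fingers: do not lift or tip the crate, and leave the cup and the beaker where they stand.

Things in the scene. Friction and masses are not known exactly. Their poses are not given: they have to be found in the camera images.
- crate: Tall slatted crate of tiles, 0.7-1 kg. Box 80 (x) by 110 (y) mm, 200 high; origin under the box's centre, on the table; +x goes into the bay, away from the robot. Solid foot board 30 mm high, 110 wide sticks out in front at the bottom; its flat front face is at x = -78 mm. About 5 N to slide. Pushed at the foot board it slides; pushed above about 60 mm it may tip over its far edge.
- bay: Fixed U of wooden battens 30 mm high, open to the robot. Origin: on the table where the crate's origin stands when home, axes parallel. +x into the bay; back stop's face at x = +40 mm. Side guides' inner faces at y = +/-62 mm from x = 40 to -22, then flaring to +/-76 mm at x = -50. To the right a 12 mm high base board (x -118 to -18, y -129 to -85 mm) carries the catch.
- catch_pivot (a point): Vertical pivot axis of the catch, at half the height of the bar (25 mm above the table); in the bay's frame it lies at x = -94, y = -107 mm.
- catch (a joint): Angle of the catch bar (rad). Bar 16 mm wide, 14 to 36 mm above the table, reaching 123 mm from the pivot. 0 = open: points along the bay's -x, to the robot. Grows as it swings inward, clockwise from above; 1.57 = closed on its stop: points along the bay's +y, 8 mm before the parked crate's foot board. Range -0.35 to 1.57; stays where left; under 2 N at its end.
- cup: Terracotta cup, 66 mm wide, 69 mm high, a bystander; origin at the centre of its underside.
- beaker: Grey clay beaker, 65 mm wide, 83 mm high, a bystander; origin at the centre of its underside.

How it is judged:
On the way, in this order (a step that is already met when the one before it is completed fails the run):
1. the crate stands upright and square in the bay, within 6 mm of the back stop (x of crate in the frame of bay above -0.006 m and angle between the x axis of crate and the x axis of bay, either way round below 0.09 rad and angle between crate's own z axis and vertical below 0.04 rad), for 0.2 s.
2. the catch is swung fully across (value of joint catch above 1.47 rad), for 0.2 s.
At the end, for the whole second after the job is handed in: The crate stands upright and at rest between the side guides, within 6 mm of the back stop and within 0.09 rad of square to the bay; the catch is closed (over 1.47 rad); cup and beaker within 20 mm of where they stood (all of step 1 and x of crate in the frame of bay below 0.006 m and y of crate in the frame of bay between -0.012 and 0.012 m and height (world z) of crate below 0.004 m and linear speed of crate below 0.01 m/s and value of joint catch above 1.47 rad and distance of each of cup, beaker from where it was at the start of the episode below 0.02 m); the robot touches nothing.
It fails at once if the crate is tipped by more than 0.15 rad (angle between crate's own z axis and vertical above 0.15 rad).
It fails at once if the crate is lifted by more than 12 mm (height (world z) of crate above 0.012 m).
It fails at once if the cup or the beaker is pushed aside or knocked over (distance of any of cup, beaker from where it was at the start of the episode above 0.02 m or angle between any of cup, beaker's own z axis and vertical above 0.3 rad).
It also fails if it takes over 58 s, if anything falls off the work surface, if the arm or the gripper's body presses on something with over 40 N, if the wrist force passes 120 N, or if a joint passes its speed limit or range.

## Working session

There is one attempt and no reset: what is moved stays moved. The work goes in short steps, Python scripts to look and compute and a tool call to move; the robot and the scene stay as the last step left them, time stands still between calls to the robot, and variables do not carry over. Pictures are saved under pics/ and viewed, at most 10 in all, crops included, and the job is handed in when it is done.

Besides the shell and the picture viewer there is one more tool, called after "Emit:" by a JSON object that holds its "name" and its "arguments". apply_moves: Moves the arm, as the interface text tells. Its arguments: {"type":"object","properties":{"moves":{"type":"array"}},"required":["moves"]}

```bash
mkdir -p pics
cat > h.py <<'E'
import numpy as np, cv2
from bench import ctrl
def pts(cam, mask, depth):
    P=ctrl.camera_params(cam);K=np.array(P["K"]);T=np.array(P["cam_to_world"])
    v,u=np.nonzero(mask&(depth>0));z=depth[v,u]
    c=np.stack([(u-K[0,2])/K[0,0]*z,(v-K[1,2])/K[1,1]*z,z,np.ones_like(z)])
    return (T@c)[:3].T,u,v
E
python3 - <<'E'
from h import *
o=ctrl.get_obs();print({k:np.round(o[k],3).tolist() for k in("time_s","q","eef_pos","eef_rot")})
for cam in("top","side"):
    im,d=ctrl.camera(cam);np.save(f"pics/{cam}_d.npy",d)
    cv2.imwrite(f"pics/{cam}0.png",im[:,:,::-1])
    print(cam,np.round(ctrl.camera_params(cam)["cam_to_world"],3).tolist())
    for n in("crate","bay","catch","cup","beaker"):
        for r in ctrl.outline_of(cam,n)[:2]:
            p,u,v=pts(cam,r["region"],d)
            np.save(f"pics/{cam}_{n}.npy",r["region"]) if r["score"]>.5 else 0
            print(n,round(r["score"],2),np.round(r["position"]),len(p),np.round(np.percentile(p,[2,50,98],axis=0),3).tolist() if len(p) else "")
E
```

```text
{'time_s': 0.0, 'q': [1.086, 0.182, 1.608, 0.0, 1.354, -0.206], 'eef_pos': [0.158, 0.552, 0.23], 'eef_rot': [-0.0, 0.139, 0.99, -0.001]}
top [[-0.025, -0.99, 0.141, 0.47], [-0.999, 0.029, 0.03, -0.147], [-0.034, -0.14, -0.99, 1.107], [0.0, 0.0, 0.0, 1.0]]
crate 0.86 [292. 234.] 2952 [[0.455, -0.249, 0.011], [0.514, -0.196, 0.166], [0.568, -0.143, 0.198]]
bay 0.59 [320. 176.] 2332 [[0.488, -0.325, -0.001], [0.656, -0.265, 0.027], [0.736, -0.111, 0.037]]
catch 0.93 [339. 226.] 443 [[0.475, -0.331, 0.017], [0.54, -0.312, 0.034], [0.598, -0.294, 0.039]]
cup 0.84 [216. 168.] 668 [[0.643, -0.058, 0.002], [0.681, -0.024, 0.017], [0.704, 0.001, 0.068]]
beaker 0.95 [173. 164.] 775 [[0.659, 0.037, 0.002], [0.693, 0.072, 0.034], [0.718, 0.097, 0.082]]
side [[0.997, -0.054, 0.045, 0.557], [-0.069, -0.594, 0.801, -0.801], [-0.017, -0.803, -0.596, 0.56], [0.0, 0.0, 0.0, 1.0]]
crate 0.82 [226. 207.] 4223 [[0.463, -0.256, 0.009], [0.527, -0.244, 0.115], [0.574, -0.158, 0.199]]
bay 0.61 [289. 249.] 3210 [[0.484, -0.333, 0.002], [0.65, -0.274, 0.024], [0.739, -0.115, 0.038]]
catch 0.9 [235. 265.] 822 [[0.477, -0.336, 0.014], [0.539, -0.318, 0.034], [0.602, -0.298, 0.04]]
cup 0.91 [284. 174.] 652 [[0.646, -0.06, 0.009], [0.674, -0.049, 0.049], [0.705, 0.003, 0.069]]
beaker 0.68 [292. 152.] 416 [[0.663, 0.036, 0.042], [0.692, 0.049, 0.066], [0.718, 0.098, 0.083]]
```

Run:
```python
from h import *
im=cv2.imread("pics/top0.png");d=np.load("pics/top_d.npy")
a=cv2.resize(im[120:320,150:400],None,fx=2.6,fy=2.6);cv2.imwrite("pics/top0c.png",a)
m=np.load("pics/top_crate.npy");p,_,_=pts("top",m,d)
def rect(q,t):
    r=cv2.minAreaRect(q[:,:2].astype(np.float32));print(t,len(q),r)
rect(p[p[:,2]>.185],"crate top")
q=p[(p[:,2]>.015)&(p[:,2]<.036)];rect(q,"foot")
c=np.load("pics/top_catch.npy");p,_,_=pts("top",c,d);rect(p[p[:,2]>.03],"catch")
b=np.load("pics/top_bay.npy");p,_,_=pts("top",b,d);q=p[(p[:,2]>.024)&(p[:,2]<.036)];rect(q,"bay30")
# raster of bay-top points
W,_,_=pts("top",np.ones_like(m),d)
W=W[(W[:,0]>.4)&(W[:,0]<.8)&(W[:,1]<0)&(W[:,1]>-.4)]
g=np.zeros((400,400,3),np.uint8)
for x,y,z in W:
    col=(0,0,0) if z<.007 else (120,0,0) if z<.02 else (0,255,0) if z<.034 else (0,255,255) if z<.045 else (80,80,200)
    cv2.circle(g,(int(-y*1000),int((.8-x)*1000)),1,col,-1)
cv2.imwrite("pics/map.png",g)
```

```text
crate top 533 ((0.5294463634490967, -0.19349943101406097), (0.05001131817698479, 0.08249334245920181), 8.205557823181152)
foot 782 ((0.5078186988830566, -0.19687463343143463), (0.10827013850212097, 0.10853186994791031), 8.368719100952148)
catch 381 ((0.5366374254226685, -0.3135594427585602), (0.13169358670711517, 0.016173355281352997), 13.65645980834961)
bay30 1370 ((0.6000086665153503, -0.21103736758232117), (0.3121282756328583, 0.181705042719841), 16.828868865966797)
```

View pics/top0c.png

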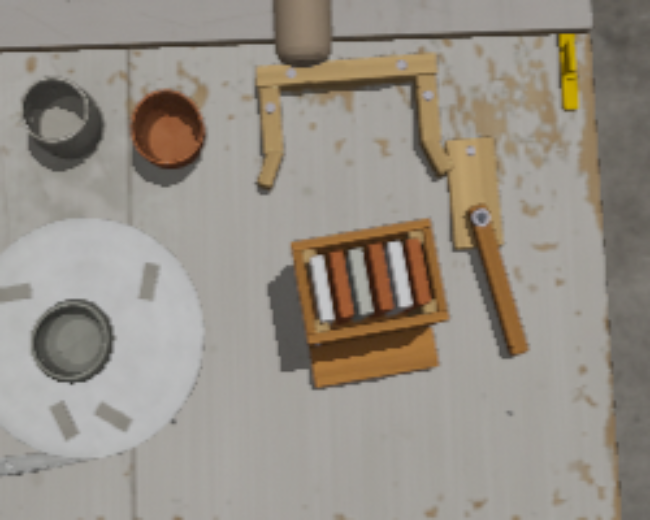

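View pics/map.png

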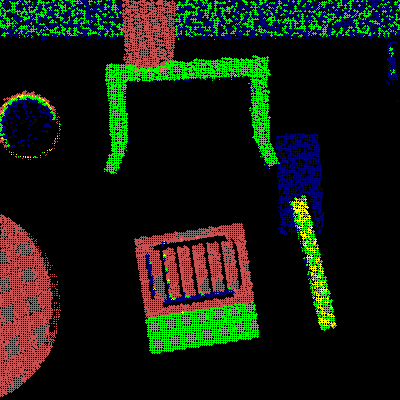

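The top view shows the crate yawed about 8° in front of the bay. The catch is slightly outside open, and the cup and beaker are left of the bay. There's also a turntable with a vessel to the left. Next I'll fit the poses.

```bash
cat >> h.py <<'E'
from scipy.optimize import least_squares
def fit_bay(W):
    q=W[(W[:,2]>.022)&(W[:,2]<.037)&(W[:,0]>.6)&(W[:,0]<.76)&(W[:,1]<-.09)&(W[:,1]>-.3)]
    back=[q[np.abs(q[:,1]-y)<.002][:,0].min() for y in np.arange(-.25,-.135,.006)]; yb=np.arange(-.25,-.135,.006)
    xs=np.arange(.670,.722,.005);R=[];L=[]
    for x in xs:
        s=q[(np.abs(q[:,0]-x)<.0025)]; L.append(s[s[:,1]>-.19][:,1].min()); R.append(s[s[:,1]<-.19][:,1].max())
    def res(t):
        c,s=np.cos(t[2]),np.sin(t[2]); f=lambda x,y:((x-t[0])*c+(y-t[1])*s,-(x-t[0])*s+(y-t[1])*c)
        return np.r_[f(np.array(back),yb)[0]-.04, f(xs,np.array(L))[1]-.062, f(xs,np.array(R))[1]+.062]
    return least_squares(res,[.67,-.19,.05],loss="soft_l1",f_scale=.002)
E
python3 - <<'E'
from h import *
d=np.load("pics/top_d.npy");m=np.load("pics/top_crate.npy")
W,_,_=pts("top",np.ones_like(m),d)
s=fit_bay(W);print("bay",s.x,np.sqrt(np.mean(s.fun**2)))
p,_,_=pts("top",m,d)
q=p[(p[:,2]>.022)&(p[:,2]<.036)]
best=None
for a in np.radians(np.arange(4,13,.2)):
    R=np.array([[np.cos(a),np.sin(a)],[-np.sin(a),np.cos(a)]]);r=q[:,:2]@R.T
    lo,hi=np.percentile(r,1,axis=0),np.percentile(r,99,axis=0);A=(hi-lo).prod()
    if best is None or A<best[0]: best=(A,a,lo,hi,R)
_,a,lo,hi,R=best
c=R.T@np.array([lo[0]+.078,(lo[1]+hi[1])/2]);print("crate yaw",np.degrees(a),"origin",c,"width",hi-lo,"face centre",R.T@np.array([lo[0],(lo[1]+hi[1])/2]))
t=s.x;cb=np.array([[np.cos(t[2]),np.sin(t[2])],[-np.sin(t[2]),np.cos(t[2])]])
print("crate in bay",cb@(c-t[:2]),"pivot",cb.T@[-.094,-.107]+t[:2])
print("mount",np.round(ctrl.camera_params("wrist")["mount"],3).tolist())
for x0 in np.arange(.1,.8,.1):
    print(round(x0,1),[round(float(np.percentile(w[:,2],99.5)),3) if len(w:=W[(abs(W[:,0]-x0)<.05)&(abs(W[:,1]-y)<.05)])>20 else None for y in np.arange(.6,-.5,-.1)])
E
```

```text
bay [ 0.67976307 -0.18937337  0.03853028] 0.014740071563951393
crate yaw 9.800000000000004 origin [ 0.53188745 -0.19170601] width [0.05365359 0.10596296] face centre [ 0.45502564 -0.20498235]
crate in bay [-0.14785572  0.00336537] pivot [ 0.58995456 -0.2999149 ]
mount [[-0.001, -0.964, -0.266, 0.066], [1.0, -0.001, -0.001, 0.001], [0.001, -0.266, 0.964, -0.143], [0.0, 0.0, 0.0, 1.0]]
0.1 [-0.755, -0.755, -0.755, -0.754, -0.657, -0.344, -0.336, -0.334, -0.658, -0.754, -0.755]
0.2 [-0.755, -0.756, -0.755, -0.755, -0.664, -0.658, -0.659, -0.659, -0.66, -0.755, -0.755]
0.3 [None, None, 0.003, 0.004, 0.011, 0.004, 0.003, 0.003, 0.003, 0.003, 0.002]
0.4 [None, None, 0.004, 0.027, 0.026, 0.099, 0.099, 0.004, 0.027, 0.003, 0.003]
0.5 [None, None, 0.004, 0.027, 0.027, 0.144, 0.145, 0.171, 0.2, 0.167, 0.003]
0.6 [None, None, 0.004, 0.027, 0.027, 0.099, 0.099, 0.169, 0.197, 0.039, 0.003]
0.7 [None, None, 0.259, 0.259, 0.241, 0.082, 0.082, 0.08, 0.08, 0.032, 0.021]
```

View pics/side0.png

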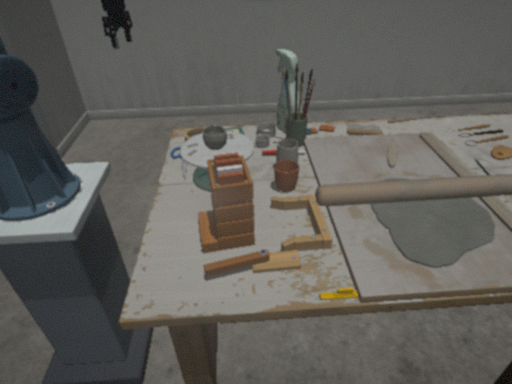

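View pics/top0.png

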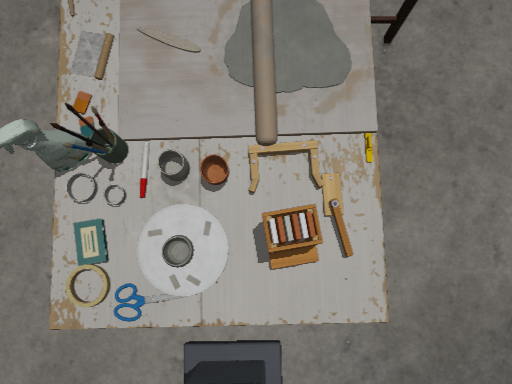

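```bash
sed -i 's/np.arange(.670,.722,.005)/np.arange(.664,.708,.004)/' h.py
python3 - <<'E'
from h import *
d=np.load("pics/top_d.npy")
W,_,_=pts("top",d>0,d)
s=fit_bay(W);print("bay",s.x,np.round(s.fun*1000,1).tolist())
t=s.x;cb=np.array([[np.cos(t[2]),np.sin(t[2])],[-np.sin(t[2]),np.cos(t[2])]])
for a in(8.4,9.8):
  print("crate in bay",cb@(np.array([.455,-.205])+.078*np.array([np.cos(np.radians(a)),np.sin(np.radians(a))])-t[:2]))
print("pivot",cb.T@[-.094,-.107]+t[:2], "home face centre",cb.T@[-.078,0]+t[:2])
E
```

```text
bay [ 0.67974701 -0.18917311  0.04127387] [-34.2, 0.6, 0.3, 0.3, -0.1, -0.3, -0.8, 0.5, 0.2, -0.0, 0.1, 0.8, 1.1, 0.4, 0.1, 0.5, 0.3, -1.0, -0.4, -0.4, 1.2, 0.9, 0.7, 0.3, 0.1, -0.0, -0.2, 1.7, 1.5, 1.2, 0.9, -0.3, -0.5, -0.7, -1.3, -1.4, -1.6, -0.0, -0.1, -0.3, -0.9, -1.0]
crate in bay [-0.14764097  0.00166098]
crate in bay [-0.14786449  0.00355368]
pivot [ 0.59024211 -0.29996062] home face centre [ 0.60181344 -0.19239155]
```

Emit:
{"name": "apply_moves", "arguments": {"moves": [{"jaw": 0.75,"offset": [0,-60,-25],"rot": [0,0,-5]},{"jaw": 0.75,"offset": [0,-60,-25],"rot": [0,0,-5]},{"jaw": 0.75,"offset": [-20,-58,-10],"rot": [0,0,-5]},{"jaw": 0.75,"offset": [-20,-58,0],"rot": [0,0,-5]},{"jaw": 0.75,"offset": [-20,-58,0],"rot": [0,0,-5]}]}}

```text
time_s: 1.23
eef_pos: [0.1882, 0.2648, 0.2897]
eef_rot: [0.001, -0.081, 0.997, 0.0]
wrist_force: [0.7, -0.8, 0.5]
opening: 0.747
grasp_force: 0.0
```

Emit:
{"name": "apply_moves", "arguments": {"moves": [{"jaw": 0.75,"offset": [-40,-45,0],"rot": [0,0,0]},{"jaw": 0.75,"offset": [-40,-45,0],"rot": [0,0,0]},{"jaw": 0.75,"offset": [-40,-45,0],"rot": [0,0,0]},{"jaw": 0.75,"offset": [-4,-60,0],"rot": [0,0,0]},{"jaw": 0.75,"offset": [-4,-60,0],"rot": [0,0,0]}]}}

```text
time_s: 1.85
eef_pos: [0.355, 0.0325, 0.2896]
eef_rot: [0.0, -0.079, 0.997, -0.0]
wrist_force: [1.5, -0.3, 0.2]
opening: 0.749
grasp_force: 0.0
```

Emit:
{"name": "apply_moves", "arguments": {"moves": [{"jaw": 0.75,"offset": [-4,-60,0],"rot": [0,0,0]},{"jaw": 0.75,"offset": [-4,-60,0],"rot": [0,0,0]},{"jaw": 0.75,"offset": [-4,-60,0],"rot": [0,0,0]},{"jaw": 0.75,"offset": [0,-60,0],"rot": [0,0,0]},{"jaw": 0.75,"offset": [0,0,0],"rot": [0,0,0]}]}}

```text
time_s: 2.48
eef_pos: [0.404, -0.2043, 0.289]
eef_rot: [-0.0, -0.076, 0.997, -0.0]
wrist_force: [-0.5, 0.9, -0.3]
opening: 0.752
grasp_force: 0.0
```

Emit:
{"name": "apply_moves", "arguments": {"moves": [{"jaw": 0.75,"offset": [0,-8,50],"rot": [0,0,0]},{"jaw": 0.75,"offset": [0,0,60],"rot": [0,0,0]},{"jaw": 0.75,"offset": [0,0,60],"rot": [0,0,0]},{"jaw": 0.75,"offset": [0,0,40],"rot": [0,0,0]},{"jaw": 0.75,"offset": [0,0,0],"rot": [0,-10,0]}]}}

```text
time_s: 3.1
eef_pos: [0.4045, -0.2045, 0.0747]
eef_rot: [0.085, -0.08, 0.993, 0.011]
wrist_force: [0.6, 0.2, 0.1]
opening: 0.752
grasp_force: 0.0
```

Run:
```python
from h import *
o=ctrl.get_obs();print(o["time_s"],np.round(o["q"],3),np.round(o["eef_pos"],4),np.round(o["eef_rot"],3),o["wrist_force"])
from scipy.spatial.transform import Rotation as R
print(R.from_quat(o["eef_rot"],scalar_first=True).as_matrix().round(3))
im,d=ctrl.camera("side");cv2.imwrite("pics/s1.png",cv2.resize(im[100:300,140:350,::-1],None,fx=2.8,fy=2.8))
```

```text
3.1 [-0.841  0.045  2.129  0.193  0.891 -2.689] [ 0.4045 -0.2045  0.0747] [ 0.085 -0.08   0.993  0.011] [0.59459695 0.20932374 0.08759073]
[[-0.973 -0.161  0.168]
 [-0.157  0.987  0.036]
 [-0.171  0.009 -0.985]]
```

View pics/s1.png

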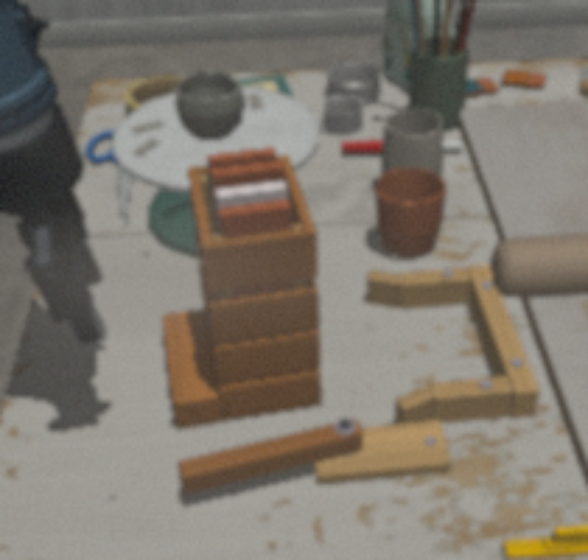

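Emit:
{"name": "apply_moves", "arguments": {"moves": [{"jaw": 0.75,"offset": [0,-8,0],"rot": [0,0,0]},{"jaw": 0.75,"offset": [5,0,31],"rot": [0,0,0]},{"jaw": 0.75,"offset": [5,0,31],"rot": [0,0,0]},{"jaw": 0.75,"offset": [0,0,0],"rot": [0,0,0]},{"jaw": 0.75,"offset": [0,0,0],"rot": [0,0,0]}]}}

```text
time_s: 3.78
eef_pos: [0.409, -0.2174, 0.0182]
eef_rot: [0.087, -0.079, 0.993, 0.006]
wrist_force: [0.3, -0.0, -0.0]
opening: 0.754
grasp_force: 0.0
```

Emit:
{"name": "apply_moves", "arguments": {"moves": [{"jaw": 0.75,"offset": [1,5,8],"rot": [0,0,0]},{"jaw": 0.75,"offset": [-8,0,1.4],"rot": [0,0,0]},{"jaw": 0.75,"offset": [-8,0,1.4],"rot": [0,0,0]},{"jaw": 0.75,"offset": [-5,0,0.9],"rot": [0,0,0]},{"jaw": 0.75,"offset": [-5,0,0.9],"rot": [0,0,0]}]}}

```text
time_s: 4.4
eef_pos: [0.4338, -0.2072, 0.0086]
eef_rot: [0.087, -0.079, 0.993, 0.007]
wrist_force: [-0.6, -0.6, 0.3]
opening: 0.751
grasp_force: 0.0
```

Emit:
{"name": "apply_moves", "arguments": {"moves": [{"jaw": 0.75,"offset": [-4,0,0.7],"rot": [0,0,0]},{"jaw": 0.75,"offset": [-4,0,0.7],"rot": [0,0,0]},{"jaw": 0.75,"offset": [-4,0,0.6],"rot": [0,0,0]},{"jaw": 0.75,"offset": [-4,0,0.6],"rot": [0,0,0]},{"jaw": 0.75,"offset": [-3,0,0.5],"rot": [0,0,0]}]}}

```text
time_s: 5.03
eef_pos: [0.452, -0.2041, 0.0085]
eef_rot: [0.086, -0.078, 0.993, 0.007]
wrist_force: [-4.8, -1.5, 2.0]
opening: 0.754
grasp_force: 2.2
```

Emit:
{"name": "apply_moves", "arguments": {"moves": [{"jaw": 0.75,"offset": [-7.9,0,1.4],"rot": [0,0,0.4]},{"jaw": 0.75,"offset": [-7.9,0,1.4],"rot": [0.1,0,0.4]},{"jaw": 0.75,"offset": [-7.9,0,1.4],"rot": [0,0,0.4]},{"jaw": 0.75,"offset": [-7.9,0,1.4],"rot": [0.1,0,0.4]},{"jaw": 0.75,"offset": [-7.9,0,1.4],"rot": [0.1,0,0.4]}]}}

```text
time_s: 5.65
eef_pos: [0.4924, -0.1982, 0.0085]
eef_rot: [0.087, -0.061, 0.994, 0.006]
wrist_force: [-3.5, 0.2, -0.1]
opening: 0.747
grasp_force: 1.7
```

```bash
cat > m.py <<'E'
from h import *
import sys
B=np.array([.6797,-.1892,.0413])
im,d=ctrl.camera("top");r=ctrl.outline_of("top","crate")
o=ctrl.get_obs();print(o["time_s"],np.round(o["eef_pos"],4),np.round(o["wrist_force"],1),[round(x["score"],2) for x in r])
W,_,_=pts("top",cv2.dilate(r[0]["region"].astype(np.uint8),np.ones((5,5)))>0,d)
q=W[(W[:,2]>.186)&(W[:,2]<.206)&(W[:,1]<-.09)]
rc=cv2.minAreaRect(q[:,:2].astype(np.float32))
a=rc[2]; a=a-90 if a>45 else a
c,s=np.cos(B[2]),np.sin(B[2]);dd=np.array(rc[0])-B[:2]
print("top rect",np.round(rc[0],4),np.round(rc[1],4),"yaw",round(a,1),"in bay",np.round([c*dd[0]+s*dd[1],-s*dd[0]+c*dd[1]],4), "zmax",np.round(np.percentile(q[:,2],[5,50,95]),3))
if len(sys.argv)>1: cv2.imwrite(sys.argv[1],cv2.resize(im[120:320,150:400,::-1],None,fx=2.6,fy=2.6))
E
python3 m.py
```

```text
5.75 [ 0.4933 -0.1986  0.009 ] [-0.6  0.3  0.6] [0.81]
top rect [ 0.5766 -0.1922] [0.0502 0.076 ] yaw 6.9 in bay [-0.1031  0.0013] zmax [0.186 0.192 0.199]
```

Emit:
{"name": "apply_moves", "arguments": {"moves": [{"jaw": 0.75,"offset": [-7.9,0,1.4],"rot": [0,0,0.4]},{"jaw": 0.75,"offset": [-7.9,0,1.4],"rot": [0.1,0,0.4]},{"jaw": 0.75,"offset": [-7.9,0,1.4],"rot": [0.1,0,0.4]},{"jaw": 0.75,"offset": [-7.9,0,1.4],"rot": [0.1,0,0.4]},{"jaw": 0.75,"offset": [-7.9,0,1.4],"rot": [0.1,0,0.4]}]}}

```text
time_s: 6.38
eef_pos: [0.5323, -0.1941, 0.0087]
eef_rot: [0.087, -0.043, 0.995, 0.004]
wrist_force: [-5.5, -0.3, 2.3]
opening: 0.752
grasp_force: 2.6
```

```bash
python3 m.py
```

```text
6.475 [ 0.5332 -0.1943  0.0089] [ 0.1  0.5 -0.4] [0.87]
top rect [ 0.6165 -0.1917] [0.05   0.0731] yaw 5.4 in bay [-0.0632  0.0001] zmax [0.187 0.192 0.199]
```

Emit:
{"name": "apply_moves", "arguments": {"moves": [{"jaw": 0.75,"offset": [-7.9,0,1.4],"rot": [0.1,0,0.5]},{"jaw": 0.75,"offset": [-7.9,0,1.4],"rot": [0.1,0,0.5]},{"jaw": 0.75,"offset": [-7.9,0,1.4],"rot": [0.1,0,0.5]},{"jaw": 0.75,"offset": [-7.9,0,1.4],"rot": [0.1,0,0.5]},{"jaw": 0.75,"offset": [-7.9,0,1.4],"rot": [0.1,0,0.5]}]}}

```text
time_s: 7.1
eef_pos: [0.5717, -0.1912, 0.0085]
eef_rot: [0.087, -0.021, 0.996, 0.002]
wrist_force: [-4.5, -0.4, 3.7]
opening: 0.751
grasp_force: 2.7
```

```bash
python3 m.py
```

```text
7.2 [ 0.5727 -0.1914  0.0088] [-0.2  0.1  0.3] [0.78, 0.64]
top rect [ 0.6559 -0.1948] [0.0506 0.0674] yaw 3.4 in bay [-0.024  -0.0046] zmax [0.186 0.192 0.2  ]
```

Emit:
{"name": "apply_moves", "arguments": {"moves": [{"jaw": 0.75,"offset": [-4.5,0,0.8],"rot": [0,0,0]},{"jaw": 0.75,"offset": [-4.5,0,0.8],"rot": [0,0,0]},{"jaw": 0.75,"offset": [-4,0,0.7],"rot": [0,0,0]},{"jaw": 0.75,"offset": [-3,0,0.5],"rot": [0,0,0]},{"jaw": 0.75,"offset": [-2,0,0.4],"rot": [0,0,0]}]}}

```text
time_s: 7.82
eef_pos: [0.5899, -0.1906, 0.0085]
eef_rot: [0.087, -0.021, 0.996, 0.001]
wrist_force: [-5.4, -0.1, 3.2]
opening: 0.748
grasp_force: 2.6
```

```bash
python3 m.py
```

```text
7.925 [ 0.5902 -0.1906  0.0086] [-3.7  0.5  0.4] [0.71]
top rect [ 0.6742 -0.1947] [0.0506 0.0678] yaw 2.6 in bay [-0.0057 -0.0052] zmax [0.186 0.192 0.199]
```

Small steps until contact with the back stop shows in the force.

Emit:
{"name": "apply_moves", "arguments": {"moves": [{"jaw": 0.75,"offset": [-1.5,0,0.3],"rot": [0,0,0]},{"jaw": 0.75,"offset": [-1.5,0,0.3],"rot": [0,0,0]},{"jaw": 0.75,"offset": [-1,0,0.2],"rot": [0,0,0]},{"jaw": 0.75,"offset": [-1,0,0.2],"rot": [0,0,0]},{"jaw": 0.75,"offset": [0,0,0],"rot": [0,0,0]}]}}

```text
time_s: 8.55
eef_pos: [0.5953, -0.1904, 0.0085]
eef_rot: [0.087, -0.021, 0.996, 0.001]
wrist_force: [-4.9, 0.2, 2.0]
opening: 0.753
grasp_force: 2.3
```

Emit:
{"name": "apply_moves", "arguments": {"moves": [{"jaw": 0.75,"offset": [-1,0,0.2],"rot": [0,0,0]},{"jaw": 0.75,"offset": [-1,0,0.2],"rot": [0,0,0]},{"jaw": 0.75,"offset": [0,0,0],"rot": [0,0,0]},{"jaw": 0.75,"offset": [0,0,0],"rot": [0,0,0]},{"jaw": 0.75,"offset": [0,0,0],"rot": [0,0,0]}]}}

```text
time_s: 9.18
eef_pos: [0.5955, -0.1904, 0.0082]
eef_rot: [0.085, -0.021, 0.996, 0.002]
wrist_force: [-13.5, -0.6, 9.1]
opening: 0.751
grasp_force: 6.8
```

```bash
python3 m.py pics/t2.png
```

```text
9.275 [ 0.5955 -0.1904  0.0082] [-13.2  -1.3   9.1] [0.78]
top rect [ 0.6798 -0.1907] [0.0507 0.0731] yaw 2.1 in bay [ 0.0001 -0.0015] zmax [0.186 0.192 0.199]
```

View pics/t2.png

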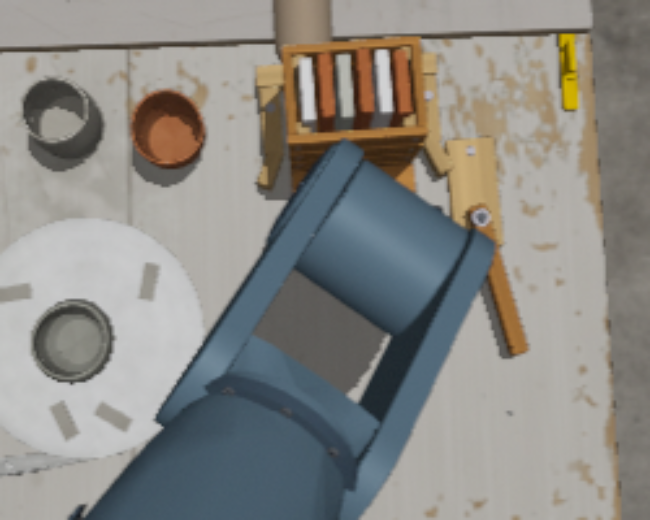

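Emit:
{"name": "apply_moves", "arguments": {"moves": [{"jaw": 0.75,"offset": [15,0,-2.6],"rot": [0,0,0]},{"jaw": 0.75,"offset": [40,0,-7],"rot": [0,0,0]},{"jaw": 0.75,"offset": [40,0,-7],"rot": [0,0,0]},{"jaw": 0.4,"offset": [-10,0,-57],"rot": [0,0,0]},{"jaw": 0,"offset": [-10,0,-57],"rot": [0,0,0]}]}}

```text
time_s: 9.9
eef_pos: [0.5001, -0.1941, 0.1249]
eef_rot: [0.087, -0.02, 0.996, 0.002]
wrist_force: [1.3, -0.9, 0.0]
opening: 0.328
grasp_force: 0.0
```

Emit:
{"name": "apply_moves", "arguments": {"moves": [{"jaw": 0,"offset": [0,-60,0],"rot": [0,0,0]},{"jaw": 0,"offset": [0,-60,0],"rot": [0,0,0]},{"jaw": 0,"offset": [0,-60,0],"rot": [0,0,0]},{"jaw": 0,"offset": [0,0,0],"rot": [0,0,0]},{"jaw": 0,"offset": [0,0,0],"rot": [0,0,0]}]}}

```text
time_s: 10.52
eef_pos: [0.5081, -0.3737, 0.1237]
eef_rot: [0.087, -0.021, 0.996, 0.002]
wrist_force: [-0.1, -0.4, -0.3]
opening: 0.003
grasp_force: 0.0
```

```bash
cat > p.py <<'E'
from h import *
from scipy.spatial.transform import Rotation as R
import sys
o=ctrl.get_obs();M=R.from_quat(o["eef_rot"],scalar_first=True).as_matrix()
print(o["time_s"],np.round(o["eef_pos"],4),np.round(o["q"],2),round(float(o["opening"]),2));print(M.round(3).tolist())
Y=.0413;c,s=np.cos(Y),np.sin(Y);piv=np.array([.5902,-.300])
r,off,z=map(float,sys.argv[1:4]);prev=o["eef_pos"]
for th in map(float,sys.argv[4:]):
    b=r*np.array([-np.cos(th),np.sin(th)])-off*np.array([np.sin(th),np.cos(th)])
    w=np.r_[piv+[c*b[0]-s*b[1],s*b[0]+c*b[1]],z]
    print(th,w.round(4),"tool mm",(M.T@(w-prev)*1000).round(1).tolist());prev=w
E
python3 p.py .095 .045 .12 -0.19; python3 m.py
```

```text
10.525 [ 0.5081 -0.3737  0.1237] [-0.89  0.33  1.66  0.16  1.05 -2.58] 0.0
[[-0.984, -0.041, 0.174], [-0.041, 0.999, 0.007], [-0.174, -0.0, -0.985]]
-0.19 [ 0.508  -0.3656  0.12  ] tool mm [0.4, 8.1, 3.7]
10.625 [ 0.5084 -0.3727  0.1239] [-0.4 -0.1 -0.2] [0.81]
top rect [ 0.6797 -0.1937] [0.0499 0.0664] yaw 3.1 in bay [-0.0002 -0.0045] zmax [0.186 0.192 0.199]
```

Emit:
{"name": "apply_moves", "arguments": {"moves": [{"jaw": 0,"offset": [9,0,51],"rot": [0,0,0]},{"jaw": 0,"offset": [9,0,51],"rot": [0,0,0]},{"jaw": 0,"offset": [0,0,0],"rot": [0,0,0]},{"jaw": 0,"offset": [0,0,0],"rot": [0,0,0]},{"jaw": 0,"offset": [0,0,0],"rot": [0,0,0]}]}}

```text
time_s: 11.25
eef_pos: [0.5101, -0.3757, 0.0238]
eef_rot: [0.089, -0.021, 0.996, -0.001]
wrist_force: [0.2, -0.1, 0.6]
opening: 0.002
grasp_force: 0.0
```

```bash
python3 p.py .095 .022 .02 -0.19 -.05 .1 .25 .4 .55 .7 .85 1 1.15 1.3 1.4 1.5 1.57
```

```text
11.25 [ 0.5101 -0.3757  0.0238] [-0.89  0.48  1.69  0.18  0.86 -2.62] 0.0
[[-0.983, -0.043, 0.177], [-0.043, 0.999, 0.003], [-0.177, -0.005, -0.984]]
-0.19 [ 0.5028 -0.3432  0.02  ] tool mm [6.5, 32.8, 2.6]
-0.05 [ 0.4976 -0.3306  0.02  ] tool mm [4.5, 12.8, -0.9]
0.1 [ 0.4941 -0.3164  0.02  ] tool mm [2.9, 14.3, -0.6]
0.25 [ 0.4927 -0.3018  0.02  ] tool mm [0.7, 14.6, -0.2]
0.4 [ 0.4935 -0.2872  0.02  ] tool mm [-1.4, 14.5, 0.2]
0.55 [ 0.4965 -0.2729  0.02  ] tool mm [-3.6, 14.2, 0.6]
0.7 [ 0.5016 -0.2592  0.02  ] tool mm [-5.6, 13.5, 0.9]
0.85 [ 0.5087 -0.2465  0.02  ] tool mm [-7.5, 12.5, 1.3]
1.0 [ 0.5176 -0.2349  0.02  ] tool mm [-9.3, 11.2, 1.6]
1.15 [ 0.5282 -0.2248  0.02  ] tool mm [-10.8, 9.7, 1.9]
1.3 [ 0.5401 -0.2163  0.02  ] tool mm [-12.1, 7.9, 2.1]
1.4 [ 0.5487 -0.2118  0.02  ] tool mm [-8.7, 4.2, 1.5]
1.5 [ 0.5577 -0.2081  0.02  ] tool mm [-9.0, 3.3, 1.6]
1.57 [ 0.5642 -0.206   0.02  ] tool mm [-6.5, 1.8, 1.2]
```

Emit:
{"name": "apply_moves", "arguments": {"moves": [{"jaw": 0,"offset": [3,16,1.3],"rot": [0,0,0]},{"jaw": 0,"offset": [3.5,17,1.3],"rot": [0,0,0]},{"jaw": 0,"offset": [4.5,13,-0.9],"rot": [0,0,0]},{"jaw": 0,"offset": [3,14,-0.6],"rot": [0,0,0]},{"jaw": 0,"offset": [0.7,14.5,-0.2],"rot": [0,0,0]}]}}

```text
time_s: 11.88
eef_pos: [0.4908, -0.2996, 0.0173]
eef_rot: [0.087, -0.021, 0.996, 0.001]
wrist_force: [0.3, 0.5, -0.2]
opening: -0.0
grasp_force: 0.4
```

Emit:
{"name": "apply_moves", "arguments": {"moves": [{"jaw": 0,"offset": [-1.4,14.5,0.2],"rot": [0,0,0]},{"jaw": 0,"offset": [-3.6,14.2,0.6],"rot": [0,0,0]},{"jaw": 0,"offset": [-5.6,13.5,0.9],"rot": [0,0,0]},{"jaw": 0,"offset": [-7.5,12.5,1.3],"rot": [0,0,0]},{"jaw": 0,"offset": [-9.3,11,1.6],"rot": [0,0,0]}]}}

```text
time_s: 12.5
eef_pos: [0.5165, -0.2327, 0.0173]
eef_rot: [0.087, -0.021, 0.996, 0.001]
wrist_force: [-0.1, -0.3, -0.8]
opening: 0.001
grasp_force: 0.4
```

```bash
python3 p.py .095 .022 .02 1.15 1.3 1.4 1.5 1.57
python3 - <<'E'
from h import *
im,d=ctrl.camera("side");cv2.imwrite("pics/s3.png",cv2.resize(im[100:300,140:350,::-1],None,fx=2.8,fy=2.8))
E
```

```text
12.5 [ 0.5165 -0.2327  0.0173] [-0.7   0.37  1.88  0.17  0.77 -2.43] 0.0
[[-0.984, -0.042, 0.173], [-0.042, 0.999, 0.006], [-0.173, -0.001, -0.985]]
1.15 [ 0.5282 -0.2248  0.02  ] tool mm [-12.3, 7.4, -0.6]
1.3 [ 0.5401 -0.2163  0.02  ] tool mm [-12.1, 7.9, 2.1]
1.4 [ 0.5487 -0.2118  0.02  ] tool mm [-8.7, 4.2, 1.5]
1.5 [ 0.5577 -0.2081  0.02  ] tool mm [-9.0, 3.3, 1.6]
1.57 [ 0.5642 -0.206   0.02  ] tool mm [-6.5, 1.8, 1.1]
```

View pics/s3.png

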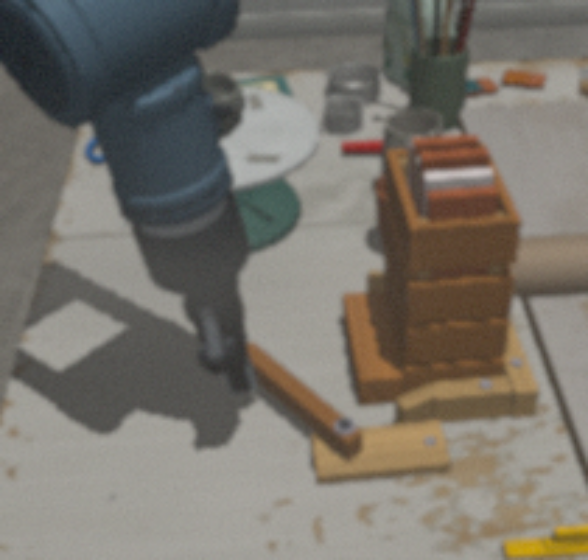

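The bar (350,430 to 255,350) is following the finger, and the crate stands home. I'll continue.

Emit:
{"name": "apply_moves", "arguments": {"moves": [{"jaw": 0,"offset": [-12,7,1],"rot": [0,0,0]},{"jaw": 0,"offset": [-12,7,2],"rot": [0,0,0]},{"jaw": 0,"offset": [-9,4,1.5],"rot": [0,0,0]},{"jaw": 0,"offset": [-9,3,1.6],"rot": [0,0,0]},{"jaw": 0,"offset": [-4,1,0.7],"rot": [0,0,0]}]}}

```text
time_s: 13.18
eef_pos: [0.5621, -0.2096, 0.0186]
eef_rot: [0.087, -0.021, 0.996, 0.001]
wrist_force: [-0.8, -1.1, 0.7]
opening: -0.002
grasp_force: 0.3
```

Emit:
{"name": "apply_moves", "arguments": {"moves": [{"jaw": 0,"offset": [-2,0,0.4],"rot": [0,0,0]},{"jaw": 0,"offset": [-2,0,0.4],"rot": [0,0,0]},{"jaw": 0,"offset": [-2,0,0.4],"rot": [0,0,0]},{"jaw": 0,"offset": [-1,0,0.2],"rot": [0,0,0]},{"jaw": 0,"offset": [0,0,0],"rot": [0,0,0]}]}}

```text
time_s: 13.8
eef_pos: [0.5686, -0.2094, 0.0184]
eef_rot: [0.087, -0.021, 0.996, 0.001]
wrist_force: [-0.8, 0.1, -0.4]
opening: 0.002
grasp_force: 0.1
```

Emit:
{"name": "apply_moves", "arguments": {"moves": [{"jaw": 0,"offset": [-1.5,0,0.3],"rot": [0,0,0]},{"jaw": 0,"offset": [-1.5,0,0.3],"rot": [0,0,0]},{"jaw": 0,"offset": [-1,0,0.2],"rot": [0,0,0]},{"jaw": 0,"offset": [0,0,0],"rot": [0,0,0]},{"jaw": 0,"offset": [0,0,0],"rot": [0,0,0]}]}}

```text
time_s: 14.42
eef_pos: [0.5697, -0.2092, 0.0178]
eef_rot: [0.084, -0.021, 0.996, 0.002]
wrist_force: [-15.3, -1.8, 10.0]
opening: -0.001
grasp_force: 7.9
```

The catch has reached its stop: 15 N with no further motion. Next I'll back off, raise the arm and check.

Emit:
{"name": "apply_moves", "arguments": {"moves": [{"jaw": 0,"offset": [10,0,-2],"rot": [0,0,0]},{"jaw": 0,"offset": [50,0,-9],"rot": [0,0,0]},{"jaw": 0,"offset": [50,0,-9],"rot": [0,0,0]},{"jaw": 0,"offset": [10,0,-60],"rot": [0,0,0]},{"jaw": 0,"offset": [0,0,-60],"rot": [0,0,0]}]}}

```text
time_s: 15.05
eef_pos: [0.4286, -0.2146, 0.1359]
eef_rot: [0.087, -0.02, 0.996, 0.002]
wrist_force: [1.2, -1.8, 0.3]
opening: -0.0
grasp_force: 0.0
```

```bash
python3 m.py pics/t4.png
python3 - <<'E'
from h import *
for n in("catch","cup","beaker"):
  for cam in("top","side"):
    im,d=ctrl.camera(cam);R=ctrl.outline_of(cam,n)
    for r in R[:1]:
        p,_,_=pts(cam,r["region"],d);print(n,cam,round(r["score"],2),np.round(np.percentile(p,[2,50,98],axis=0),3).tolist())
        if n=="catch":
            q=p[p[:,2]>.03];rc=cv2.minAreaRect(q[:,:2].astype(np.float32));print(rc)
E
```

```text
15.15 [ 0.4331 -0.2186  0.1425] [ 0.6 -0.4  0.5] [0.6]
top rect [ 0.6793 -0.1886] [0.0499 0.0812] yaw 1.3 in bay [-0.0004  0.0006] zmax [0.186 0.192 0.199]
catch top 0.97 [[0.578, -0.308, 0.028], [0.587, -0.244, 0.034], [0.596, -0.183, 0.039]]
((0.5878575444221497, -0.24507111310958862), (0.016030654311180115, 0.13142722845077515), 2.9480512142181396)
catch side 0.78 [[0.58, -0.313, 0.001], [0.59, -0.259, 0.036], [0.603, -0.18, 0.041]]
((0.5899349451065063, -0.2456650733947754), (0.01598776876926422, 0.13607735931873322), 2.569183349609375)
cup top 0.67 [[0.643, -0.058, 0.002], [0.682, -0.024, 0.017], [0.705, 0.001, 0.068]]
cup side 0.39 [[0.643, -0.048, 0.025], [0.648, -0.039, 0.053], [0.654, -0.009, 0.068]]
beaker top 0.86 [[0.659, 0.036, 0.002], [0.694, 0.072, 0.035], [0.718, 0.097, 0.082]]
beaker side 0.58 [[0.66, 0.04, 0.045], [0.686, 0.089, 0.071], [0.717, 0.099, 0.084]]
```

View pics/t4.png

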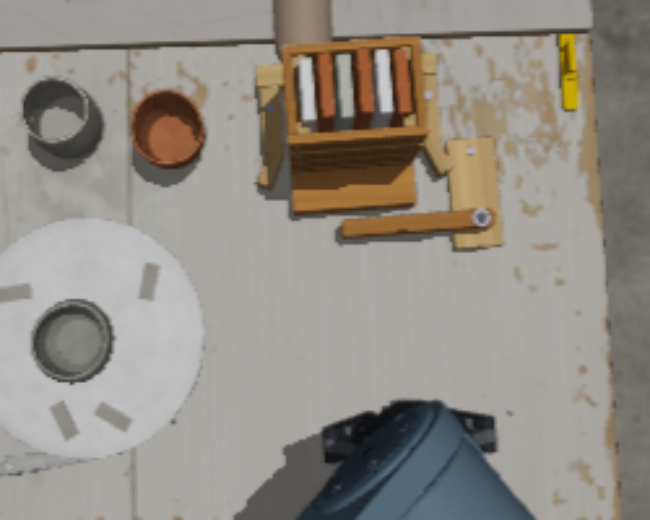

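The crate is home (centre 355,90) and the bar lies across the front (340,230 to 480,215), at 2.6–2.9° against the bay's 2.4°, so it is closed. The cup and beaker are unmoved and the arm is clear.

```bash
python3 -c "
from bench import ctrl
print(ctrl.hand_in())"
```

```text
the job is handed in; nothing more can be done
None
```

I slid the crate upright to the back stop, closed the catch on its stop with the cup and beaker unmoved, and handed the job in; it returned no verdict.

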